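# Draw the screwdriver from its sloped rack and poise it upright over the hinge screw

## Robot

A 7-joint arm with a two-finger parallel gripper is mounted at the origin on a cart in front of the work surface, level with it; the furniture and walls round the work are solid. World frame = base frame: x ahead of the robot, y to its left, z up, the work surface at z = 0. Lengths are in m, angles in rad, forces in N, time in s.
With the tool pointing down it reaches from about 0.4 to 0.85 m from the base axis. Payload 4.5 kg.
Tool frame: the origin (TCP) lies midway between the tips of the shut fingers; the grasp point (between the pads) lies 19 mm behind it; z points along the fingers, y is the line along which they close (so a half turn about z gives the same grasp; the last joint's range is limited). The gripper opens to 85 mm and grips with 20 to 120 N. Pads are 22 mm wide; open, the fingers measure 114 mm over their backs; the gripper's body (76 mm by 85 mm) begins 54 mm behind the grasp point. The pads swing forward as they close: fully open they stand 13 mm farther back than shut.
Start: joints at [1.27, 0.689, -0.195, 1.565, 0.157, 0.902, -0.215], TCP at [0.205, -0.59, 0.231] pointing down, gripper open.
Joint ranges: [-3.01, 3.01], [-0.46, 2.08], [-1.47, 1.51], [0.13, 2.56], [-1, 4.14], [0.04, 2.09], [-2.66, 2.66]. Speed limits (rad/s): [2.57, 2.57, 3.14, 3.14, 3.14, 3.14, 3.14].

## Interface

Orientations are given as a unit quaternion [x, y, z, w].
In Python, from cell import manip gives the robot as it stands. The module is installed in compiled form; this text tells all that it offers.
- The arm moves only by the shell command python3 -m pendant 'ROWS' [FORCE]. ROWS is JSON, a list that holds one entry, the list of rows, each a list of 7 numbers: the shift along the tool's x, y, z in mm, then the turn, a rotation vector about the tool's x, y, z in degrees, then the finger opening in mm, from 0 to 85.4. A call has 1 to 10 rows; each row is the pose to reach, as a shift and turn from the pose commanded when the call began, along the tool's axes at that moment; what a row does not reach only later rows make up. A row lasts 1/10 s, in which the tool goes at most 50 mm and 8.59 degrees, less where a joint would pass 70% of its speed; a pose out of reach is approached as far as the arm can. A call with a gripper value outside its range is refused whole. The fingers move at their own pace and stop on an object; FORCE is the grip in N (left out, the last holds). Time passes only in rows, so rows that repeat a pose let the fingers close. It gives the time, the measured TCP pose, the force, the opening and the grip force at its end, in the units of the state.
- manip.read_state(): the state, without advancing time (a new reading comes with each control period).
- manip.snapshot(name): name is "scene" or "top"; returns the picture (480x640x3 uint8, blue, green, red); there is no depth.
- manip.camera_model(name): a dict with "camera_matrix" (3x3 intrinsics, pixels), "k1" (the pictures are not rectified: a ray, as slopes to the right and down, at radius r is drawn at 1 + k1 r^2 times it, then the intrinsics apply), "camera_from_world" (4x4, takes a point from world to camera coordinates). Camera axes: x right, y up, looking along -z (the intrinsics and any distortion apply to the point x, -y, -z); pixel columns grow to the right and rows downward; lengths in m; the calibration is good to about 2 mm. A picture is of the moment at which its call begins. camera_model takes no time and is no camera call.
- manip.hand_in(): hands the job in; it is judged then, once.
Trained networks look in the newest picture that a camera, given by its name, has taken for a name from the list of things; names that differ only in an ending like _2 or _b are one class to them, and where a whole thing is asked for, a point or a joint stands for the part that bears it (a point fixed in the world has none). Each returns a list of dicts, best first, with "p" (0 to 1); they miss things now and then, are a little off and sometimes report something else, mostly with a low value. They report only what shows in the picture. A call takes as long as a camera call.
- manip.look_for(camera, query): "at" ([x, y, z] in m, in world coordinates, good to about 4 mm: the middle of the surface that is visible of it).
- manip.landmark_of(camera, query): "at" ([x, y, z] in m, in world coordinates, good to about 4 mm: a listed point, or the origin of a listed thing).
The state is a dict: "t": time; "joints": joint angles; "joint_vel": joint speeds; "tau": joint torques, N m; "position": TCP position; "tcp_rot": TCP orientation; "force": force on the tool from outside, world axes, zero at the start; "wrist_torque": the same for the moment, N m; "opening": finger opening in m; "finger_force": force on a finger pad.
Only numpy, scipy, OpenCV 4.12 (cv2) and the standard library are available. Lean on these libraries where they do the work, as an engineer would, in place of code of your own. Each camera call takes 0.05 s, during which the arm holds its last target. There are 200 camera calls.

## Task

Get the thick-handled screwdriver ready for work: draw it out of its well in the small sloped wooden rack, turn it upright with the blade down, and hold it straight above the brass screw in the steel assembly block, with the tip about 30 mm above the screw and not touching the block. Finish while still holding it there, steady in the gripper; leave the two disc-topped drivers in their wells and the tin, the buffing block and the lens gauge where they are.

Things in the scene. Friction and masses are not known exactly. Their poses are not given: they have to be found in the camera images.
- driver: The screwdriver to take: 121 mm long, round plain steel handle 9.2 mm across, black knob cap 18 mm across and 7 mm thick on top. Its z axis runs along it from blade to cap (up when upright, blade down). Origin on the axis 28 mm from the blade tip, 93 mm from the cap's top. About 40 g. Stands loosely in any of the rack's three wells, leaning with it or up to 0.1 rad more, the upper 79 mm free.
- driver_handle (a point): Grip point of that driver's handle, on its axis, 95 mm from the blade tip and 26 mm below the cap's top; grip it across the 9.2 mm handle. The rack's face is 53 mm below this point along the driver.
- driver_tip (a point): The blade tip of that driver (blade 2.8 mm across, 20 mm long, below a chuck 9.2 mm across and 8 mm long).
- disc_driver_a: A bystander: driver with a thin 6 mm handle and a flat disc cap 21 mm across, 117 mm long with blade, in another well; axes and origin as for driver (28 mm above the tip).
- disc_driver_b: A bystander: another thin driver with a flat disc cap 20 mm across, 112 mm long with blade, in the remaining well; axes as before.
- rack: Fixed wooden driver rack, 236 mm long (its y), 100 mm deep (x), about 80 mm high, origin at the middle of its foot on the worktop, z up. Three wells in a row along its y (at -70, 0, +70 mm), each 11 mm wide, 42 mm deep, sloped 0.60 rad (34 degrees) from vertical, so the drivers' caps lean to the rack's -x side (the robot's side).
- rack_mouth (a point): Mouth of the middle well, at the centre of the sloped face of the well block. Its z axis points out of the wells along their slope (up and to the rack's -x), its y along the row.
- assembly_block: Fixed steel assembly block, 60 x 60 mm and 24 mm high on a thin rubber foot, origin at the centre of its underside.
- screw_head (a point): Top centre of the slotted brass screw, 10 mm across, that stands 3 mm proud in the middle of the assembly block's top; 27 mm above the worktop.
- tin: A bystander: round flat tin, 54 mm across, 22 mm high, origin at the centre of its underside.
- buffer: A bystander: buffing block with a wooden back, 26 x 62 x 24 mm, origin at the centre of its underside.
- gauge: A bystander: flat round lens gauge with a dial, 72 x 50 x 12 mm, origin at the centre of its underside.

How it is judged:
On the way:
1. the thick-handled driver is drawn out of its well, its tip clear of the rack's face, held by the fingers alone (z of driver_tip in the frame of rack_mouth above 0.005 m and contact force between driver and the fingers above 0.5 N and contact force between driver and rack below 0.05 N), for 0.1 s.
At the end, for the whole second after the job is handed in: The driver is held still in the fingers alone, blade down and within 0.25 rad of upright, its tip within 15 mm of straight above the screw and 10 to 50 mm above it; the disc-topped drivers are in their wells (angle between driver's own z axis and vertical below 0.25 rad and horizontal distance between driver_tip and screw_head below 0.015 m and z of driver_tip in the frame of screw_head between 0.01 and 0.05 m and contact force between driver and the fingers above 0.5 N and contact force between driver and assembly_block below 0.05 N and contact force between driver and rack below 0.05 N and linear speed of driver below 0.03 m/s and z of each of disc_driver_a, disc_driver_b in the frame of rack_mouth below 0 m); the arm keeps its last pose, push and grip.
It fails at once if the driver strikes the assembly block (contact force between driver and assembly_block above 0.5 N).
It fails at once if a disc-topped driver is disturbed (more than 20 mm) (distance of any of disc_driver_a, disc_driver_b from where it was at the start of the episode above 0.02 m).
It fails at once if the tin, the buffing block or the lens gauge is moved more than 20 mm (distance of any of tin, buffer, gauge from where it was at the start of the episode above 0.02 m).
It also fails if it takes over 35 s, if anything falls off the work surface, if the arm or the gripper's body presses on something with over 40 N, if the wrist force passes 120 N, or if a joint passes its speed limit or range.

## Working session

There is one attempt and no reset: what is moved stays moved. The work goes in short steps, Python scripts to look and compute and a shell command to move; the robot and the scene stay as the last step left them, time stands still between calls to the robot, and variables do not carry over. Pictures are saved under pics/ and viewed, at most 10 in all, crops included, and the job is handed in when it is done.

```bash
mkdir -p pics
python3 - <<'E'
from cell import manip
import cv2,numpy as np
np.set_printoptions(precision=4,suppress=True)
a={n:manip.snapshot(n) for n in("scene","top")}
for n in a: cv2.imwrite(f"pics/{n}0.png",a[n])
s=manip.read_state();print({k:s[k] for k in("t","position","tcp_rot","opening","force")})
for n in a:
  for q in("driver_handle","driver","driver_tip","rack_mouth","screw_head","disc_driver_a","rack"):
    print(n,q,[(np.round(d["at"],4).tolist(),round(d["p"],2)) for d in manip.landmark_of(n,q)[:3]])
E
```

```text
{'t': 0.1, 'position': array([ 0.2051, -0.5898,  0.2305]), 'tcp_rot': array([ 0.986 ,  0.1667, -0.0002, -0.0008]), 'opening': 0.08570073306593536, 'force': array([-0.3157, -0.227 ,  0.0559])}
scene driver_handle [([0.4675, 0.0932, 0.1088], 0.7)]
scene driver [([0.4616, -0.3087, 0.0255], 0.42)]
scene driver_tip [([0.5294, 0.1092, 0.0368], 0.46)]
scene rack_mouth [([0.5103, 0.0321, 0.0642], 0.77)]
scene screw_head [([0.4588, -0.3059, 0.0247], 0.64), ([0.4664, 0.0963, 0.108], 0.28)]
scene disc_driver_a [([0.5304, -0.0403, 0.0596], 0.58), ([0.519, 0.0362, 0.0527], 0.52)]
scene rack [([0.5229, 0.0303, 0.0037], 0.96)]
top driver_handle [([0.4713, 0.0984, 0.1065], 0.49)]
top driver [([0.5168, 0.0982, 0.0522], 0.66)]
top driver_tip []
top rack_mouth [([0.5154, 0.0357, 0.0691], 0.55), ([0.5218, 0.0368, 0.0564], 0.44)]
top screw_head [([0.463, -0.3046, 0.0263], 0.58)]
top disc_driver_a [([0.5217, 0.033, 0.0558], 0.7), ([0.3656, -0.0295, -0.0041], 0.37)]
top rack [([0.5249, 0.0342, -0.0002], 0.76)]
```

View pics/scene0.png

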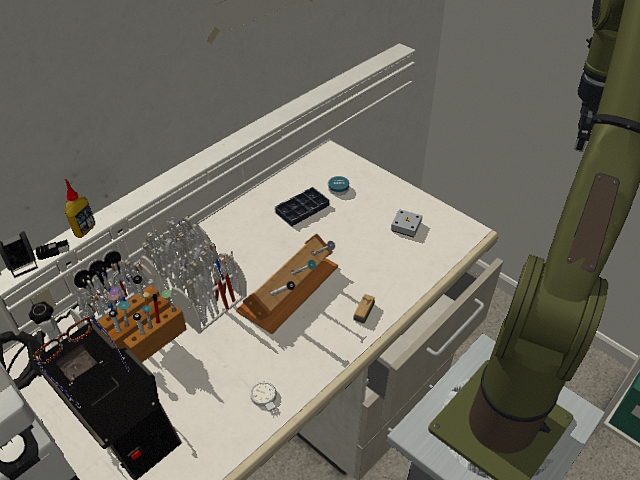

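View pics/top0.png

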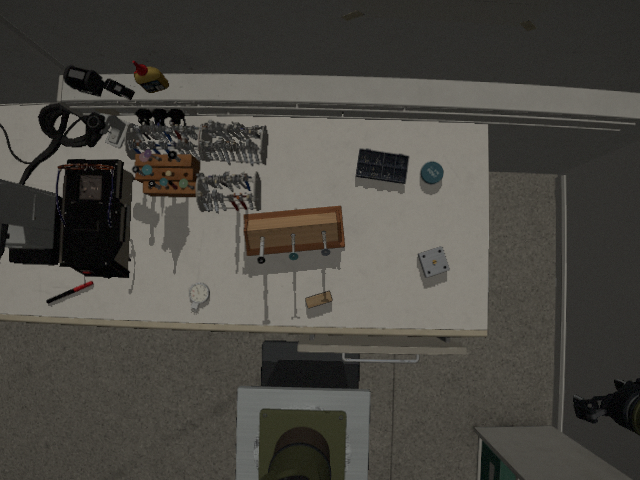

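The black-capped thick driver is in the left well: cap at about (290,286) in scene and (262,260) in top. The block is at (406,221) in scene and (433,261) in top. I'll zoom in to triangulate.

Run:
```python
import cv2,numpy as np
a=cv2.imread("pics/scene0.png")[225:335,235:345];b=cv2.imread("pics/top0.png")[195:305,240:350]
r=lambda i:cv2.resize(i,(390,390),interpolation=cv2.INTER_CUBIC)
cv2.imwrite("pics/crop.png",np.hstack([r(a),r(b)]))
```

```text
(no output)
```

View pics/crop.png

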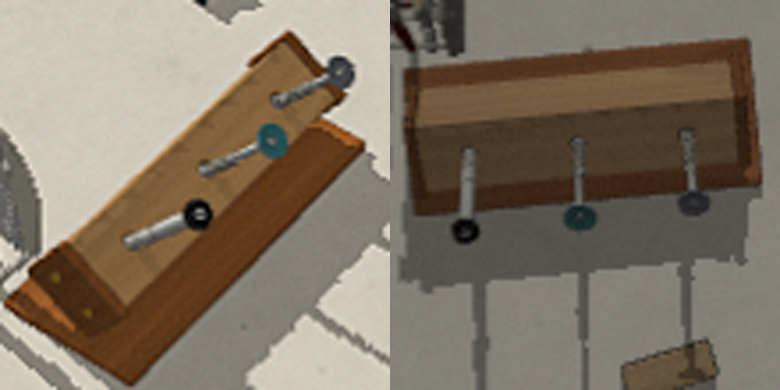

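The crops show the black-capped driver as the leftmost in the top view (cap at crop 465,230, mouth at 468,150). In the scene crop its cap is at (198,215) and its mouth at (128,242).

```bash
cat > h.py <<'E'
import numpy as np,cv2
from cell import manip
from scipy.spatial.transform import Rotation as R
np.set_printoptions(precision=4,suppress=True)
def ray(n,px):
    m=manip.camera_model(n);K=np.array(m["camera_matrix"]);T=np.array(m["camera_from_world"])
    d=cv2.undistortPoints(np.array([[px]],float),K,np.array([m["k1"],0,0,0.]))[0,0]
    v=T[:3,:3].T@np.array([d[0],-d[1],-1]);c=-T[:3,:3].T@T[:3,3]
    return c,v/np.linalg.norm(v)
def tri(ps,pt):
    (c,v),(e,w)=ray("scene",ps),ray("top",pt)
    s=np.linalg.lstsq(np.c_[v,-w],e-c,rcond=None)[0]
    p,q=c+s[0]*v,e+s[1]*w
    return (p+q)/2,np.linalg.norm(p-q)
def atz(n,px,z):
    c,v=ray(n,px);return c+v*(z-c[2])/v[2]
E
python3 - <<'E'
from h import *
k=390/110
f=lambda x,y,ox,oy:((x+.5)/k-.5+ox,(y+.5)/k-.5+oy)
for nm,s,t in [("capD",(198,215),(75,230)),("mouthD",(128,242),(79,150)),("capM",(272,140),(190,216)),("mouthM",(204,170),(188,143)),("capR",(341,72),(304,203)),("mouthR",(279,100),(296,133))]:
    print(nm,*tri(f(*s,235,225),f(*t,240,195)))
print("screw",tri((406.5,220),(433.7,262.5)),atz("scene",(406.5,220),.027),atz("top",(433.7,262.5),.027))
for q in("buffer","tin","gauge"):
  print(q,[(d["at"],d["p"]) for d in manip.landmark_of("top",q)[:1]])
s=manip.read_state();print(R.from_quat(s["tcp_rot"]).as_matrix())
E
```

```text
capD [0.4561 0.0948 0.1218] 0.000504771696075435
mouthD [0.5089 0.1016 0.062 ] 0.0013462837819710896
capM [0.4666 0.0252 0.1199] 0.0007352964062676038
mouthM [0.5156 0.0319 0.0629] 0.0025636877379487033
capR [ 0.4766 -0.0438  0.1169] 0.0012053712508642161
mouthR [ 0.5226 -0.0381  0.0651] 7.697026756908004e-05
screw (array([ 0.462 , -0.2995,  0.0241]), np.float64(0.0033599140830628087)) [ 0.4615 -0.2956  0.027 ] [ 0.4606 -0.3     0.027 ]
buffer [([0.3661, -0.0305, -0.0036], 0.84)]
tin [([0.679, -0.3014, 0.003], 0.89)]
gauge [([0.3645, 0.2571, 0.0013], 0.57)]
[[ 0.9445  0.3286  0.0001]
 [ 0.3286 -0.9445 -0.0001]
 [ 0.      0.0001 -1.    ]]
```

```bash
cat >> h.py <<'E'
def frame(z,yref):
    z=np.array(z,float);z/=np.linalg.norm(z);y=np.array(yref,float);y-=z*(y@z);y/=np.linalg.norm(y)
    return np.c_[np.cross(y,z),y,z]
def rows(p,M):
    s=manip.read_state();C=R.from_quat(s["tcp_rot"])
    print("shift",(C.as_matrix().T@(np.array(p)-s["position"])*1e3).round(1),"turn",np.degrees((C.inv()*R.from_matrix(M)).as_rotvec()).round(1),"t",s["t"])
yaw=.098; lean=.68
ax=np.array([-np.sin(lean)*np.cos(yaw),-np.sin(lean)*np.sin(yaw),np.cos(lean)])
grip=np.array([.4715,.0968,.1045])
G=frame(-ax,[np.cos(yaw),np.sin(yaw),0])
E
python3 - <<'E'
from h import *
rows([.45,-.25,.30],frame([0,0,-1],[.874,-.485,0]))
rows(grip-ax*(-.071),G)
print(G,grip+.071*ax)
E
```

```text
shift [ 342.8 -241.   -68.7] turn [  0.    0.  -41.8] t 0.95
shift [ 433.7 -572.    71.6] turn [-32.9  25.9 -73.3] t 0.95
[[-0.0978  0.7738  0.6258]
 [ 0.9952  0.0761  0.0615]
 [ 0.      0.6288 -0.7776]] [0.4271 0.0924 0.1597]
```

```bash
python3 -m pendant '[[[343,-241,-69,0,0,-42,85],[343,-241,-69,0,0,-42,85],[343,-241,-69,0,0,-42,85],[343,-241,-69,0,0,-42,85],[343,-241,-69,0,0,-42,85],[343,-241,-69,0,0,-42,85],[343,-241,-69,0,0,-42,85],[343,-241,-69,0,0,-42,85],[343,-241,-69,0,0,-42,85],[343,-241,-69,0,0,-42,85]]]' 40
python3 - <<'E'
from h import *
s=manip.read_state();print(s["joints"])
rows(grip+ax*.12,frame([0.3,.03,-1],[np.cos(yaw),np.sin(yaw),0]))
E
```

```text
t: 1.95
position: [0.4536, -0.2454, 0.3015]
tcp_rot: [0.859, 0.513, 0.002, 0.0]
force: [-0.1, -0.2, 0.4]
opening: 0.085
finger_force: 0.0
[ 0.6899  0.4771 -0.4348  1.7917  0.2419  0.9221 -0.3432]
shift [ 267.2 -209.6  103.9] turn [-16.1   4.9 -33.7] t 1.95
```

```bash
python3 -m pendant '[[[267,-210,104,-16,5,-34,85],[267,-210,104,-16,5,-34,85],[267,-210,104,-16,5,-34,85],[267,-210,104,-16,5,-34,85],[267,-210,104,-16,5,-34,85],[267,-210,104,-16,5,-34,85],[267,-210,104,-16,5,-34,85],[267,-210,104,-16,5,-34,85],[267,-210,104,-16,5,-34,85]]]'
python3 - <<'E'
from h import *
s=manip.read_state();print(s["joints"],s["position"])
rows(grip+ax*.071,G)
E
```

```text
t: 2.85
position: [0.4052, 0.0191, 0.2141]
tcp_rot: [0.669, 0.731, 0.095, 0.096]
force: [-0.4, -0.3, 0.1]
opening: 0.0851
finger_force: 0.0
[-0.0701  0.3965 -0.1795  2.4592  1.3712  0.1216 -1.4931] [0.4052 0.0191 0.2141]
shift [71.9 12.7 59. ] turn [-23.5   1.   -0.3] t 2.85
```

```bash
cat >> h.py <<'E'
G2=frame([.087,.0086,-1],[np.sin(yaw),-np.cos(yaw),0])
E
python3 - <<'E'
from h import *
rows([.465,.097,.235],G2)
E
```

```text
shift [72.2 69.7 -3.4] turn [ 8.9 -7.5 89.2] t 2.85
```

```bash
python3 -m pendant '[[[72,70,-3,9,-7.5,89,45],[72,70,-3,9,-7.5,89,45],[72,70,-3,9,-7.5,89,45],[72,70,-3,9,-7.5,89,45],[72,70,-3,9,-7.5,89,45],[72,70,-3,9,-7.5,89,45],[72,70,-3,9,-7.5,89,45],[72,70,-3,9,-7.5,89,45],[72,70,-3,9,-7.5,89,45],[72,70,-3,9,-7.5,89,45]]]'
python3 - <<'E'
from h import *
s=manip.read_state();print(s["joints"],s["position"])
rows([.465,.097,.235],G2)
E
```

```text
t: 3.85
position: [0.4654, 0.096, 0.2347]
tcp_rot: [0.99, 0.134, 0.051, 0.01]
force: [-0.1, -0.6, -0.4]
opening: 0.045
finger_force: 0.0
[-0.1549  0.4619 -0.2556  2.0882  0.3148  0.5315 -1.9478] [0.4654 0.096  0.2347]
shift [-0.1 -1.  -0.3] turn [ 1.  -0.8  9.8] t 3.85
```

```bash
python3 -m pendant '[[[0,-1,0,1,-1,10,45],[0,-1,0,1,-1,10,45],[0,-1,0,1,-1,10,45]]]'
python3 - <<'E'
from h import *
s=manip.read_state();print(s["joints"],s["position"])
rows(grip+.019*G2[:,2]+[0,0,.06],G2)
rows(grip+.019*G2[:,2],G2)
cv2.imwrite("pics/s1.png",cv2.resize(manip.snapshot("scene")[185:335,215:415],(800,600),interpolation=cv2.INTER_CUBIC))
E
```

```text
t: 4.15
position: [0.4651, 0.0972, 0.2346]
tcp_rot: [0.998, 0.052, 0.042, -0.001]
force: [-0.9, -0.6, 0.3]
opening: 0.045
finger_force: 0.0
[-0.1605  0.4656 -0.2314  2.0744  0.2472  0.5442 -2.0388] [0.4651 0.0972 0.2346]
shift [ 0.5  0.9 89.4] turn [0.1 0.2 0.3] t 4.15
shift [ -4.6   0.7 149.2] turn [0.1 0.2 0.3] t 4.15
```

View pics/s1.png

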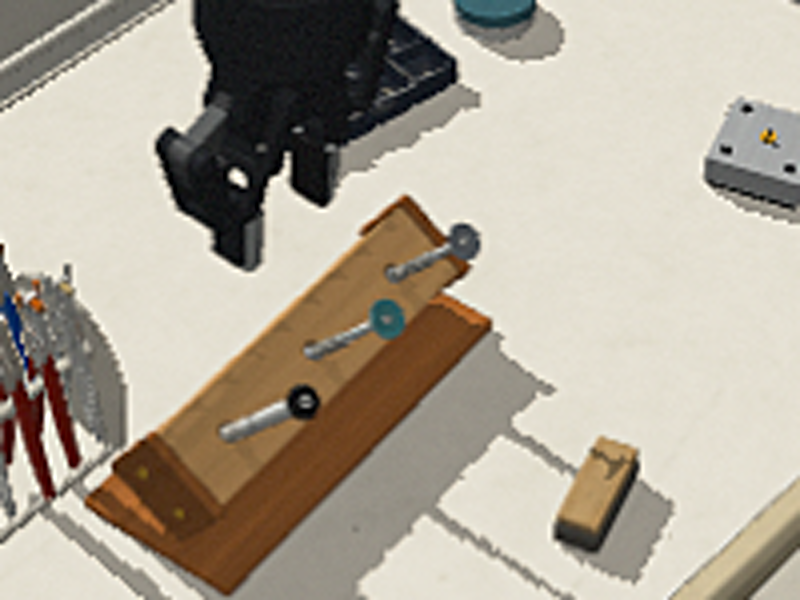

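The fingers are straddling the row direction, with tips at about (240,260) and (320,195) in the crop, above the black-capped driver at (300,400). I'll descend.

```bash
python3 -m pendant '[[[-5,1,40,0,0,0,45],[-5,1,80,0,0,0,45],[-5,1,110,0,0,0,45],[-5,1,130,0,0,0,45],[-5,1,149,0,0,0,45],[-5,1,149,0,0,0,45],[-5,1,149,0,0,0,45]]]'
python3 - <<'E'
from h import *
s=manip.read_state();print(s["joints"],s["position"])
rows(grip+.019*G2[:,2],G2)
cv2.imwrite("pics/s2.png",cv2.resize(manip.snapshot("scene")[220:320,225:345],(720,600),interpolation=cv2.INTER_CUBIC))
E
```

```text
t: 4.9
position: [0.4723, 0.0977, 0.0859]
tcp_rot: [0.998, 0.052, 0.042, -0.001]
force: [0.7, -0.9, 0.2]
opening: 0.0449
finger_force: 0.0
[-0.2893  0.7552 -0.0376  2.1929  0.3804  0.1208 -2.1588] [0.4723 0.0977 0.0859]
shift [0.8 0.8 0.4] turn [0.1 0.2 0.3] t 4.9
```

View pics/s2.png

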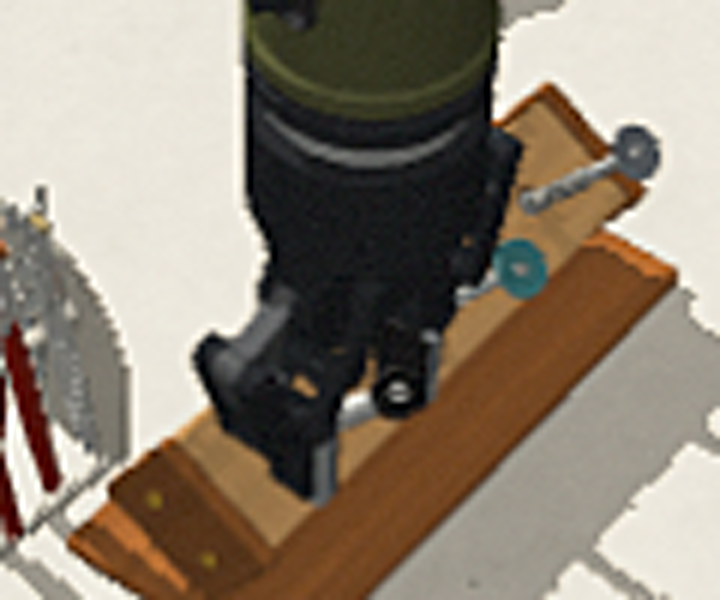

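The handle runs between the two fingers, with the cap at crop (398,392) just out on the robot side. I'll close.

```bash
python3 -m pendant '[[[0,0,0,0,0,0,0],[0,0,0,0,0,0,0],[0,0,0,0,0,0,0],[0,0,0,0,0,0,0],[0,0,0,0,0,0,0],[0,0,0,0,0,0,0],[0,0,0,0,0,0,0]]]' 60
python3 - <<'E'
from h import *
C=R.from_quat(manip.read_state()["tcp_rot"]).as_matrix()
print("tool-frame shift for 100mm draw along axis",C.T@(ax*100))
E
```

```text
t: 5.65
position: [0.473, 0.0977, 0.0862]
tcp_rot: [0.998, 0.051, 0.043, -0.002]
force: [1.0, -0.9, 5.7]
opening: 0.0071
finger_force: 62.7
tool-frame shift for 100mm draw along axis [-56.0031  -0.1775 -82.847 ]
```

```bash
python3 -m pendant '[[[-6,0,-8,0,0,0,0],[-11,0,-17,0,0,0,0],[-17,0,-25,0,0,0,0],[-22,0,-33,0,0,0,0],[-28,0,-41,0,0,0,0],[-34,0,-50,0,0,0,0],[-39,0,-58,0,0,0,0],[-39,0,-58,0,0,0,0],[-39,0,-58,0,0,0,0]]]'
python3 - <<'E'
from h import *
s=manip.read_state();print(s["joints"],s["position"])
cv2.imwrite("pics/s3.png",cv2.resize(manip.snapshot("scene")[200:320,215:345],(650,600),interpolation=cv2.INTER_CUBIC))
E
```

```text
t: 6.55
position: [0.4292, 0.0934, 0.1405]
tcp_rot: [0.998, 0.051, 0.043, -0.002]
force: [0.1, -0.3, -0.6]
opening: 0.0073
finger_force: 63.2
[-0.289   0.6131 -0.0716  2.2797  0.3599  0.1787 -2.1664] [0.4292 0.0934 0.1405]
```

View pics/s3.png

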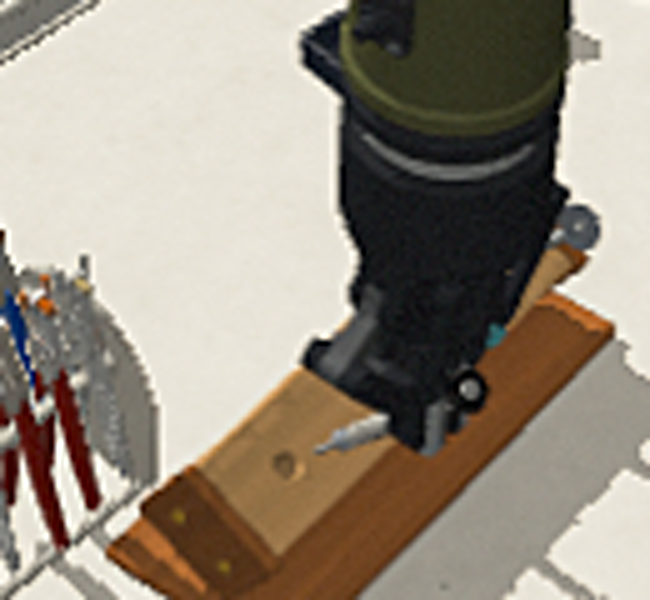

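The driver is out: the blade tip shows at crop (320,450) and the well at (288,465) is empty. I'll lift and swing towards the block.

```bash
python3 -m pendant '[[[0,0,-50,0,0,0,0],[5,0,-100,0,0,0,0],[15,0,-150,0,0,0,0],[20,0,-170,0,0,0,0],[20,0,-170,0,0,0,0]]]'
python3 - <<'E'
from h import *
s=manip.read_state();print(s["joints"],s["position"],s["opening"])
a=-.45
rows([.48,-.26,.31],R.from_euler("z",-.65).as_matrix()@G2)
E
```

```text
t: 7.1
position: [0.4373, 0.0948, 0.3144]
tcp_rot: [0.998, 0.05, 0.046, -0.003]
force: [-0.2, -0.6, -1.3]
opening: 0.0077
finger_force: 63.3
[-0.096   0.3101 -0.318   2.0273  0.1817  0.7382 -1.9949] [0.4373 0.0948 0.3144] 0.007699639876471526
shift [  6.2 357.3   4.8] turn [-3.4 -0.3 37.3] t 7.1
```

```bash
python3 -m pendant '[[[6,357,5,-3,0,37,0],[6,357,5,-3,0,37,0],[6,357,5,-3,0,37,0],[6,357,5,-3,0,37,0],[6,357,5,-3,0,37,0],[6,357,5,-3,0,37,0],[6,357,5,-3,0,37,0],[6,357,5,-3,0,37,0],[6,357,5,-3,0,37,0],[6,357,5,-3,0,37,0]]]'
python3 - <<'E'
from h import *
s=manip.read_state();print(s["joints"],s["position"],s["opening"])
M=R.from_quat(s["tcp_rot"]).as_matrix();print(M)
g=s["position"]-.019*M[:,2];print("grip",g)
d=R.from_euler("z",-.65).as_matrix()@ax;print("pred axis",d,"tip",g-.095*d)
m={}
for n in("scene","top"): 
  im=manip.snapshot(n);cv2.imwrite(f"pics/{n}4.png",im)
  for q in("driver_tip","driver_handle"): print(n,q,[(np.round(x["at"],4),round(x["p"],2)) for x in manip.landmark_of(n,q)[:2]])
def proj(n,p):
  c=manip.camera_model(n);q=np.array(c["camera_from_world"])@np.r_[p,1];x=np.array([q[0],-q[1]])/-q[2];x*=1+c["k1"]*(x@x);return (np.array(c["camera_matrix"])@np.r_[x,1])[:2]
o=[]
for n in("scene","top"):
  u=proj(n,g);print(n,u,"tip",proj(n,g-.095*d));a,b=np.clip(u.astype(int)-[45,45],0,[549,389])
  print(a,b);o.append(cv2.resize(cv2.imread(f"pics/{n}4.png")[b:b+90,a:a+90],(400,400),interpolation=cv2.INTER_CUBIC))
cv2.imwrite("pics/s4.png",np.hstack(o))
E
```

```text
t: 8.1
position: [0.4769, -0.2586, 0.3059]
tcp_rot: [0.962, -0.268, 0.039, 0.01]
force: [0.4, 0.9, -0.6]
opening: 0.0073
finger_force: 63.1
[ 0.4644  0.45   -0.0894  1.7959  0.0687  0.8181 -1.7743] [ 0.4769 -0.2586  0.3059] 0.007261479434920955
[[ 0.8528 -0.5175  0.07  ]
 [-0.5159 -0.8557 -0.0406]
 [ 0.0809 -0.0015 -0.9967]]
grip [ 0.4755 -0.2578  0.3248]
pred axis [-0.5354  0.3297  0.7776] tip [ 0.5264 -0.2891  0.2509]
scene driver_tip [(array([ 0.522 , -0.2863,  0.2516]), 0.4)]
scene driver_handle [(array([ 0.4739, -0.2585,  0.3268]), 0.38), (array([0.5116, 0.0353, 0.0667]), 0.21)]
top driver_tip [(array([0.3642, 0.2575, 0.0022]), 0.71), (array([ 0.5302, -0.0374,  0.0523]), 0.68)]
top driver_handle []
scene [403.5077 119.1721] tip [390.7747 132.6493]
358 74
top [446.0193 251.1184] tip [453.2552 226.5474]
401 206
```

View pics/s4.png

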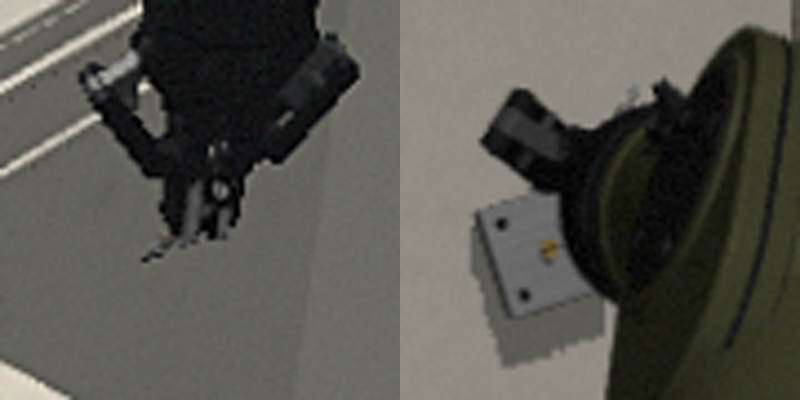

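In the scene crop the blade tip shows at (143,260), which is image (390,132). The top crop puts it at (632,92), image (453,226.6). Both match the predicted axis to within a pixel, and the brass screw is at top image (434,262).

```bash
cat >> h.py <<'E'
def upright(screw,h,d):
    s=manip.read_state();M=R.from_quat(s["tcp_rot"]).as_matrix()
    v=np.cross(d,[0,0,1]);a=np.arctan2(np.linalg.norm(v),d[2])
    N=R.from_rotvec(v/max(np.linalg.norm(v),1e-9)*a).as_matrix()@M
    rows(np.array(screw)+[0,0,h+.095]+.019*N[:,2],N); print("tool z",N[:,2])
E
python3 - <<'E'
from h import *
print(atz("top",(434.2,261.7),.027),atz("scene",(407,218.8),.027))
for n in("top","scene"): print([(x["at"],x["p"]) for x in manip.landmark_of(n,"screw_head")[:1]],[(x["at"],x["p"]) for x in manip.landmark_of(n,"assembly_block")[:1]])
upright([.461,-.302,.027],.13,[-.5354,.3297,.7776])
E
```

```text
[ 0.4625 -0.3011  0.027 ] [ 0.4632 -0.2998  0.027 ]
[([0.5212, 0.0353, 0.0545], 0.5)] [([0.4609, -0.3002, 0.0022], 0.61)]
[([0.4618, -0.3044, 0.0264], 0.82)] []
shift [-9.  44.3 70.6] turn [  0.3 -39.    0.1] t 8.6
tool z [-0.4766  0.2955 -0.828 ]
```

```bash
python3 -m pendant '[[[-8,43,70,0,-39,0,0],[-8,43,70,0,-39,0,0],[-8,43,70,0,-39,0,0],[-8,43,70,0,-39,0,0],[-8,43,70,0,-39,0,0],[-8,43,70,0,-39,0,0],[-8,43,70,0,-39,0,0]]]'
python3 - <<'E'
from h import *
s=manip.read_state();print(s["joints"],s["position"],s["opening"])
M=R.from_quat(s["tcp_rot"]).as_matrix()
t=np.array([[.8528,-.5175,.07],[-.5159,-.8557,-.0406],[.0809,-.0015,-.9967]]).T@[-.5354,.3297,.7776]
d=M@t;g=s["position"]-.019*M[:,2];print("axis",d,"tip",g-.095*d)
upright([.4625,-.301,.027],.03,d)
E
```

```text
t: 9.3
position: [0.4533, -0.296, 0.2363]
tcp_rot: [0.921, -0.257, -0.282, -0.08]
force: [-0.1, -0.4, -0.2]
opening: 0.0076
finger_force: 63.1
[ 0.5404  0.891  -0.0736  1.2556  0.0177  1.5908 -1.6446] [ 0.4533 -0.296   0.2363] 0.007631348405808662
axis [-0.0004  0.0063  1.    ] tip [ 0.4625 -0.3022  0.1571]
shift [55.9 -0.5 83. ] turn [ 0.2 -0.2 -0.2] t 9.3
tool z [-0.4793  0.297  -0.8259]
```

```bash
python3 -m pendant '[[[14,0,21,0,0,0,0],[28,0,42,0,0,0,0],[42,0,62,0,0,0,0],[48,0,71,0,0,0,0],[52,0,77,0,0,0,0],[52,0,77,0,0,0,0]]]'
python3 - <<'E'
from h import *
s=manip.read_state();print(s["joints"],s["position"])
o=[]
for n,(a,b) in(("scene",(362,150)),("top",(395,215))):
  o.append(cv2.resize(manip.snapshot(n)[b:b+90,a:a+90],(400,400),interpolation=cv2.INTER_CUBIC))
  for q in("driver_tip","driver_handle"): print(n,q,[(np.round(x["at"],4),round(x["p"],2)) for x in manip.landmark_of(n,q)[:1]])
cv2.imwrite("pics/s5.png",np.hstack(o))
M=R.from_quat(s["tcp_rot"]).as_matrix()
t=np.array([[.8528,-.5175,.07],[-.5159,-.8557,-.0406],[.0809,-.0015,-.9967]]).T@[-.5354,.3297,.7776]
d=M@t;g=s["position"]-.019*M[:,2];print("axis",d,"tip",g-.095*d)
c=manip.camera_model("scene")
for nm,p in(("tip",g-.095*d),("cap",g+.026*d),("screw",np.array([.4625,-.301,.027]))):
  q=np.array(c["camera_from_world"])@np.r_[p,1];x=np.array([q[0],-q[1]])/-q[2];x*=1+c["k1"]*(x@x);u=(np.array(c["camera_matrix"])@np.r_[x,1])[:2];print(nm,(u-[362,150])*40/9)
E
```

```text
t: 9.9
position: [0.453, -0.2958, 0.1444]
tcp_rot: [0.921, -0.257, -0.283, -0.08]
force: [0.6, -1.0, -0.4]
opening: 0.0073
finger_force: 63.1
[ 0.5423  0.9948 -0.0766  1.3156  0.0273  1.4278 -1.6474] [ 0.453  -0.2958  0.1444]
scene driver_tip [(array([ 0.4573, -0.297 ,  0.0662]), 0.57)]
scene driver_handle [(array([ 0.458 , -0.3012,  0.165 ]), 0.58)]
top driver_tip []
top driver_handle [(array([ 0.4599, -0.2996,  0.1627]), 0.5)]
axis [-0.      0.0061  1.    ] tip [ 0.4621 -0.3019  0.0651]
tip [210.9879 251.8115]
cap [233.8434  71.5185]
screw [202.3339 305.2642]
```

View pics/s5.png

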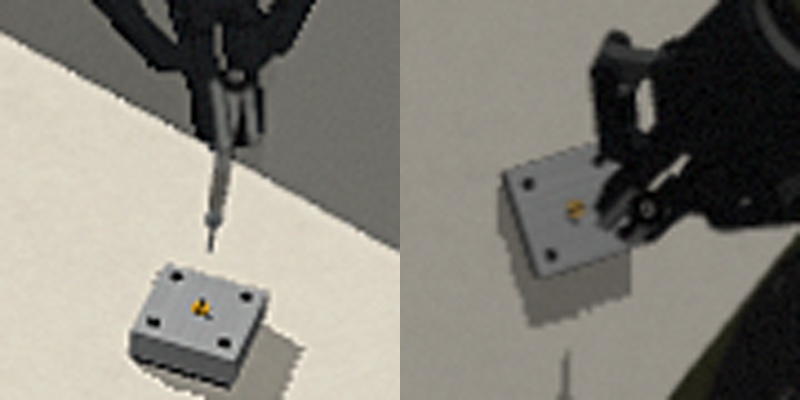

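The scene crop shows the tip at (211,250) directly over the screw at (202,307), both within 2 px of prediction. The tip is about 38 mm above the screw, so I'll lower it 8 mm, settle and hand in.

```bash
python3 -m pendant '[[[2,0,3,0,0,0,0],[4.5,0,6.5,0,0,0,0],[4.5,0,6.5,0,0,0,0],[4.5,0,6.5,0,0,0,0],[4.5,0,6.5,0,0,0,0],[4.5,0,6.5,0,0,0,0],[4.5,0,6.5,0,0,0,0]]]' && python3 -c "
from cell import manip
print(manip.read_state()['finger_force'],manip.hand_in())"
```

```text
t: 10.9
position: [0.4533, -0.2959, 0.1361]
tcp_rot: [0.921, -0.257, -0.283, -0.08]
force: [-0.2, 0.4, 0.0]
opening: 0.0076
finger_force: 63.1
the job is handed in; nothing more can be done
63.10381092131138 None
```

I handed the job in at about 10.9 s with the thick-handled driver gripped at about 63 N, blade down and within 0.01 rad of upright by my estimate, its tip about 30 mm above the brass screw; the hand-in call returned no verdict.

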